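# Nest the small bowl in the food processor and hold the pulse dial

### The job

Lower the small loose bowl into the food processor's main bowl, over the drive column, so that it nests centred and sits fully down, and let go of it. Then turn the spring-return pulse dial clockwise (seen from above) past its first two clicks to the third (three-dot) mark, and keep holding it there: the program finishes while the gripper still holds the dial against its spring. Set the bowl down gently, leave the dial alone until the bowl is in, and leave the spice jar and onion where they are.

Things in the scene. Friction and masses are not known exactly. Their poses are not given: they have to be found in the camera images.
- processor: Low white food-processor housing fixed to the worktop, 190 (x) x 330 (y) mm, flat deck 60 mm high. Origin: centre of its underside; its -x side faces the robot at yaw 0. On the deck stand the fixed steel main bowl, centred at (0, +75) mm, with a small handle towards +x, and the black pulse dial at (-30, -100) mm.
- bowl_seat (a point): Centre of the main bowl's inner floor, 65 mm above the worktop: the small bowl's origin comes to rest here. Main bowl: 142 mm across the rim, rim 135 mm above the worktop, 3 mm wall. Its fixed upright drive column stands on this point, 18 mm across, tapered top 111 mm above the worktop.
- mini_bowl: Loose white small bowl, about 0.18 kg, upright: foot 100 mm, rim 116 mm across, 60 mm high, on four 2 mm feet. A round hub in its middle, 34 mm in diameter, top 95 mm above the underside: grip it there. The hub is hollow from below (bore 24 mm wide, 85 mm deep) and slips over the column, any yaw. Origin: underside centre, z up. Seated, its rim is 10 mm below the main bowl's.
- pulse_dial (a joint): Dial angle (rad): 0 at rest on its stop, growing clockwise seen from above. Light clicks at 0.4 (one dot), 0.8 (two dots), 1.2 (three dots); end stop 1.6. Its spring returns it to 0 from everywhere when let go (0.05 Nm at rest, 0.17 Nm at the third click, plus up to 0.04 Nm of click); the clicks do not hold it.
- dial_grip (a point): Top centre of the dial's grip bar, on the vertical turning axis, 96 mm above the worktop. Bar 48 mm long, 14 mm thick, standing 28 mm above a round skirt 64 mm wide. The point turns with the dial: x along the bar, white pointer line on its -x end. At rest x is 0.6 rad counter-clockwise of the housing's x, at the third click 0.6 rad clockwise of it.
- spice_jar: Bystander: spice jar with a round lid, 45 mm wide, 106 mm high, standing; origin at the underside centre.
- onion: Bystander: red onion, about 84 x 81 x 82 mm; origin at its underside.

How it is judged (in metres and radians):
On the way, in this order (a step that is already met when the one before it is completed fails the run):
1. the small bowl is nested in the main bowl, fully down, and let go (horizontal distance between mini_bowl and bowl_seat below 0.006 m and z of mini_bowl in the frame of bowl_seat below 0.004 m and angle between mini_bowl's own z axis and vertical below 0.07 rad and contact force between the fingers and mini_bowl below 0.1 N and linear speed of mini_bowl below 0.03 m/s), for 0.2 s.
2. the gripper holds the dial at the third mark (horizontal distance between mini_bowl and bowl_seat below 0.006 m and z of mini_bowl in the frame of bowl_seat below 0.004 m and angle between mini_bowl's own z axis and vertical below 0.07 rad and value of joint pulse_dial between 1.05 and 1.35 rad and contact force between the fingers and processor above 1 N), for 0.5 s.
At the end, for the whole second after the job is handed in: The small bowl sits in the main bowl (centre within 6 mm of the seat, underside within 4 mm of the floor, upright within 0.07 rad), untouched by the robot, and the fingers hold the dial still at the third mark, between 1.05 and 1.35 rad (all of step 2 and velocity of joint pulse_dial between -0.1 and 0.1 rad/s and contact force between each of the arm, the fingers and mini_bowl below 0.1 N); the arm keeps its last pose, push and grip.
It fails at once if the dial is turned before the small bowl is fully in the main bowl (value of joint pulse_dial above 0.25 rad and not (horizontal distance between mini_bowl and bowl_seat below 0.006 m and z of mini_bowl in the frame of bowl_seat below 0.004 m and angle between mini_bowl's own z axis and vertical below 0.07 rad)).
It fails at once if the small bowl is dropped or slammed into the main bowl (horizontal distance between mini_bowl and bowl_seat below 0.03 m and z of mini_bowl in the frame of bowl_seat below 0.05 m and linear speed of mini_bowl above 0.4 m/s).
It fails at once if the spice jar or onion is moved by more than 30 mm (distance of any of spice_jar, onion from where it was at the start of the episode above 0.03 m).
It also fails if it takes over 50 s, if anything falls off the work surface, if the arm or the gripper's body presses on something with over 40 N, if the wrist force passes 120 N, or if a joint passes its speed limit or range.

### The arm

A 7-joint arm with a two-finger parallel gripper is mounted at the origin on the work surface; the furniture and walls round the work are solid. World frame = base frame: x ahead of the robot, y to its left, z up, the work surface at z = 0. Lengths are in mm, angles in rad, forces in N, time in s.
With the tool pointing down it reaches from about 425 to 875 mm from the base axis. Payload 8.4 kg.
Tool frame: the origin (TCP) lies on the centre line of the jaws, within the pads' length; the fingertips stand 8 mm ahead of it and the grasp point (between the pads) lies 11 mm behind it (tcp_to_tips is the z of the fingertips in the tool frame, in mm); z points along the fingers, y is the line along which they close (so a half turn about z gives the same grasp; the last joint's range is limited). The gripper opens to 85 mm and grips with 20 to 120 N. Pads are 22 mm wide; open, the fingers measure 114 mm over their backs; the gripper's body (76 mm by 85 mm) begins 54 mm behind the grasp point. The pads swing forward as they close: fully open they stand 13 mm farther back than shut.
Start: joints at [-1.371, 0.333, 0.04, 1.465, -0.013, 1.343, -0.059], TCP at [191.344, 621.17, 239.308] pointing down, gripper open.
Joint ranges: [-2.58, 2.58], [-0.38, 2.09], [-1.3, 1.39], [0.25, 2.4], [-1.5, 4.64], [0.08, 2.09], [-2.65, 2.65]. Speed limits (rad/s): [2.22, 2.22, 2.79, 2.79, 3.14, 3.14, 3.14].

### API

Orientations are given as a unit quaternion [w, x, y, z].
In Python, from workcell import * gives the robot as it stands.
- The arm moves only by the shell command python3 -m pendant 'ROWS' [FORCE]. ROWS is JSON, a list of rows, each a list of 5 numbers: the shift along the tool's x, y, z in cm, then the turn about the tool's z in degrees, then the opening, from 0 (shut) to 1 (fully open). A call has 1 to 20 rows; each row shifts and turns the commanded pose from where the row before left it, along the tool's axes as they then stand; what a row does not reach is not made up. A row lasts 1/10 s, in which the tool goes at most 50 mm and 8.59 degrees, less where a joint would pass 70% of its speed; a pose out of reach is approached as far as the arm can. A call with a gripper value outside its range is refused whole. The fingers move at their own pace and stop on an object; FORCE is the grip in N (left out, the last holds). Time passes only in rows, so rows that do not move let the fingers close. It gives the time, the measured TCP pose, the force, the opening and the grip force at its end, in the units of the state.
- read_state(): the state, without advancing time (a new reading comes with each control period).
- snapshot(name): name is "scene" or "top" or "wrist"; returns (picture, depth): 400x640x3 uint8, red, green, blue; 400x640 float32, mm along the optical axis (not along the pixel's ray), 0 where there is no reading.
- calibration(name): a dict with "K" (3x3 intrinsics, pixels), "dist" ([k1, k2, p1, p2, k3] as OpenCV has them; the pictures are not rectified), "xyz" and "rotation" of the camera in the world; the wrist camera has in their place "hand_eye" (4x4, takes a point from camera to tool coordinates, whose origin is the TCP and whose axes are the flange's). Camera axes: x right, y up, looking along -z (the intrinsics and any distortion apply to the point x, -y, -z); pixel columns grow to the right and rows downward; lengths in mm; the calibration is good to about 2 mm. A picture is of the moment at which its call begins: read the wrist's pose just before it. calibration takes no time and is no camera call.
- hand_in(): hands the job in; it is judged then, once.
Trained networks look in the newest picture that a camera, given by its name, has taken for a name from the list of things; names that differ only in an ending like _2 or _b are one class to them, and where a whole thing is asked for, a point or a joint stands for the part that bears it (a point fixed in the world has none). Each returns a list of dicts, best first, with "conf" (0 to 1); they miss things now and then, are a little off and sometimes report something else, mostly with a low value. They report only what shows in the picture. A call takes as long as a camera call.
- find_in(thing, camera): "bbox" ([left, top, width, height] in pixels, round what is visible of it).
- regions_of(thing, camera): "mask" (400x640 bool, what is visible of it) and "bbox" ([left, top, width, height] in pixels, round what is visible of it).
- spot_point(thing, camera): "location" ([column, row] in pixels: a listed point, or the origin of a listed thing).
The state is a dict: "time": time; "joint_pos": joint angles; "dq": joint speeds; "joint_efforts": joint torques, N m; "ee_pos": TCP position; "ee_rot": TCP orientation; "wrist_force": force on the tool from outside, world axes, zero at the start; "ft_torque": the same for the moment, N m; "gripper_width": opening from 0.0 (shut) to 1.0 (fully open); "gripper_force": force on a finger pad.
Only numpy, scipy, OpenCV 4.12 (cv2) and the standard library are available. Lean on these libraries where they do the work, as an engineer would, in place of code of your own. Each camera call takes 0.05 s, during which the arm holds its last target. There are 200 camera calls.

## Working session

There is one attempt and no reset: what is moved stays moved. The work goes in short steps, Python scripts to look and compute and a shell command to move; the robot and the scene stay as the last step left them, time stands still between calls to the robot, and variables do not carry over. Pictures are saved under pics/ and viewed, at most 10 in all, crops included, and the job is handed in when it is done.

```bash
mkdir -p pics; cat > h.py <<'E'
from workcell import *
import numpy as np, cv2
from scipy.spatial.transform import Rotation as R
def rotm(c):
    r=np.array(c,float)
    return r if r.shape==(3,3) else R.from_quat(np.r_[r[1:],r[0]]).as_matrix()
def tool():
    s=read_state(); q=s['ee_rot']; T=np.eye(4); T[:3,:3]=rotm(q); T[:3,3]=s['ee_pos']; return T
def campose(name,T=None):
    c=calibration(name)
    if name=='wrist': return T@np.array(c['hand_eye'])
    M=np.eye(4); M[:3,:3]=rotm(c['rotation']); M[:3,3]=c['xyz']; return M
def rays(name,px):
    c=calibration(name)
    u=cv2.undistortPoints(np.array(px,float).reshape(-1,1,2),np.array(c['K'],float),np.array(c['dist'],float)).reshape(-1,2)
    return np.c_[u[:,0],-u[:,1],-np.ones(len(u))]
def cloud(name,px,d,M):   # d along axis
    return (rays(name,px)*np.array(d)[:,None])@M[:3,:3].T+M[:3,3]
def atz(name,px,z,M):
    r=rays(name,px)@M[:3,:3].T; o=M[:3,3]; return o+r*((z-o[2])/r[:,2])[:,None]
E
python3 - <<'E'
from h import *
s=read_state(); print(s); print(rotm(s['ee_rot']).round(2))
for n in ("scene","top","wrist"):
    T=tool(); p,d=snapshot(n); cv2.imwrite(f'pics/{n}0.png',p[:,:,::-1]); np.save(f'{n}0.npy',d)
    M=campose(n,T); print(n,M.round(2).tolist())
    for t in ('mini_bowl','bowl_seat','dial_grip','spice_jar','onion','processor'):
        r=spot_point(t,n)[:2]
        print(t,[(np.round(x['location']),round(x['conf'],2)) for x in r])
        z={'bowl_seat':65,'dial_grip':96}.get(t,0)
        if r: print('   ',atz(n,[r[0]['location']],z,M).round(0))
E
```

```text
{'time': 0.0, 'joint_pos': array([-1.37120369,  0.33390739,  0.0398905 ,  1.46629312, -0.01340435,
        1.34329251, -0.05845615]), 'dq': array([ 0.00042339, -0.00042913, -0.00062628, -0.00108047,  0.00010787,
       -0.00048548,  0.00079002]), 'joint_efforts': array([ 8.34261300e-07, -6.58563352e+01,  1.36482049e+00, -4.05577469e+01,
        1.66322297e-02,  1.23225860e-02, -2.68630788e-05]), 'ee_pos': array([191.24118552, 620.75842372, 238.41305694]), 'ee_rot': array([-6.59682417e-05,  1.48836420e-01,  9.88861493e-01, -8.14430512e-04]), 'wrist_force': array([ 0.88938025, -0.02436995, -0.57373187]), 'ft_torque': array([0.05267298, 0.00719692, 0.00228415]), 'gripper_force': 0.0, 'gripper_width': 0.9962050713228803}
[[-0.96  0.29 -0.  ]
 [ 0.29  0.96 -0.  ]
 [-0.   -0.   -1.  ]]
scene [[0.63, 0.36, -0.69, -433.57], [-0.78, 0.28, -0.56, -1005.64], [-0.01, 0.89, 0.45, 739.42], [0.0, 0.0, 0.0, 1.0]]
mini_bowl [(array([367., 244.]), 0.64), (array([283., 187.]), 0.44)]
    [[ 552. -344.    0.]]
bowl_seat [(array([263., 177.]), 0.95)]
    [[591.  89.  65.]]
dial_grip [(array([286., 185.])
[... 238 characters left out ...]
 0.99, -0.15, 404.37], [-1.0, 0.01, -0.0, -182.47], [0.0, 0.15, 0.99, 1164.69], [0.0, 0.0, 0.0, 1.0]]
mini_bowl [(array([380., 216.]), 0.85)]
    [[ 545. -351.    0.]]
bowl_seat [(array([214., 191.]), 0.9)]
    [[602. 108.  65.]]
dial_grip [(array([274., 207.]), 0.94)]
    [[555. -60.  96.]]
spice_jar [(array([380., 162.]), 0.92)]
    [[ 706. -353.    0.]]
onion [(array([445., 214.]), 0.7), (array([279., 211.]), 0.56)]
    [[ 555. -539.    0.]]
processor [(array([249., 196.]), 0.96)]
    [[599.  24.   0.]]
wrist [[0.29, -0.91, -0.28, 118.96], [0.96, 0.28, 0.09, 644.42], [-0.0, -0.3, 0.95, 375.46], [0.0, 0.0, 0.0, 1.0]]
mini_bowl []
bowl_seat []
dial_grip []
spice_jar []
onion []
processor []
```

```bash
python3 - <<'E'
import cv2
a=cv2.imread('pics/scene0.png');b=cv2.imread('pics/top0.png')
cv2.imwrite('pics/t1.png',cv2.resize(b[100:330,160:520],(800,511)))
cv2.imwrite('pics/s1.png',a)
E
```

```text
(no output)
```

View pics/t1.png

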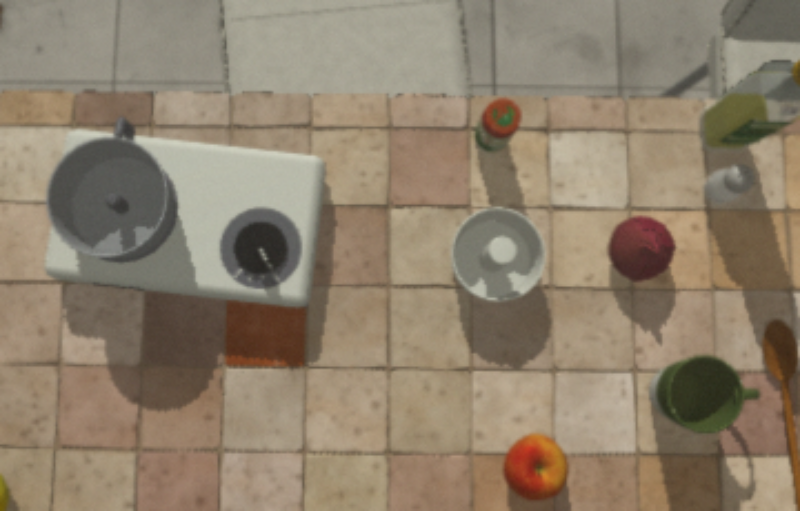

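View pics/s1.png

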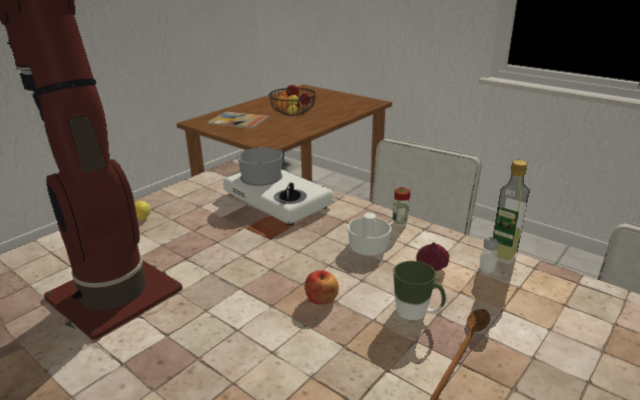

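The top view shows the main bowl at about (214,190) px, dial (277,211), mini bowl (384,213) with its hub, jar (384,156) and onion (449,211). The networks agree with this. I'll move over the processor first and look from the wrist there.

```bash
python3 -m pendant '[[-3.4,-2,-0.3,0,1],[-3.4,-2,-0.3,0,1],[-3.4,-2,-0.3,0,1],[-3.4,-2,-0.3,0,1],[-3.4,-2,-0.3,0,1],[-3.4,-2,-0.3,0,1],[-3.4,-2,-0.3,0,1],[-3.4,-2,-0.3,0,1],[-3.4,-2,-0.3,0,1],[-3.4,-2,-0.3,0,1],[-3.4,-2,-0.3,0,1],[-3.4,-2,-0.3,0,1],[-3.4,-2,-0.3,0,1],[0,0,0,0,1],[0,0,0,0,1]]'
python3 - <<'E'
from h import *
print(read_state()['joint_pos'].round(2),calibration('wrist'))
T=tool();p,d=snapshot('wrist');cv2.imwrite('pics/w1.png',p[:,:,::-1]);M=campose('wrist',T)
for t,z in (('bowl_seat',65),('dial_grip',96),('processor',0)):
    r=spot_point(t,'wrist')
    if r: print(t,r[0],atz('wrist',[r[0]['location']],z,M).round(1))
E
```

```text
time: 2.55
ee_pos: [537.7, 241.7, 278.3]
ee_rot: [-0.0, 0.15, 0.989, -0.0]
wrist_force: [-0.8, 0.1, 0.2]
gripper_width: 0.997
gripper_force: 0.0
[-0.81  0.19  0.36  1.58 -0.07  1.38  0.83] {'K': array([[345.52733555,   0.        , 319.70004961],
       [  0.        , 345.52733555, 204.68844952],
       [  0.        ,   0.        ,   1.        ]]), 'dist': array([-0.00775555,  0.        ,  0.        ,  0.        ,  0.        ]), 'hand_eye': array([[-5.95277196e-04,  9.54657693e-01,  2.97705115e-01,
         7.60459095e+01],
       [ 9.99999346e-01,  2.77594472e-04,  1.10938339e-03,
         9.04833010e-01],
       [ 9.76440093e-04,  2.97705580e-01, -9.54657234e-01,
        -1.36173056e+02],
       [ 0.00000000e+00,  0.00000000e+00,  0.00000000e+00,
         1.00000000e+00]])}
bowl_seat {'location': [219.1, 262.7], 'conf': 0.57} [[600.8 104.7  65. ]]
dial_grip {'location': [40.0, 282.2], 'conf': 0.65} [[554.3 -69.1  96. ]]
processor {'location': [175.9, 250.2], 'conf': 0.72} [[592.3  27.5   0. ]]
```

View pics/w1.png

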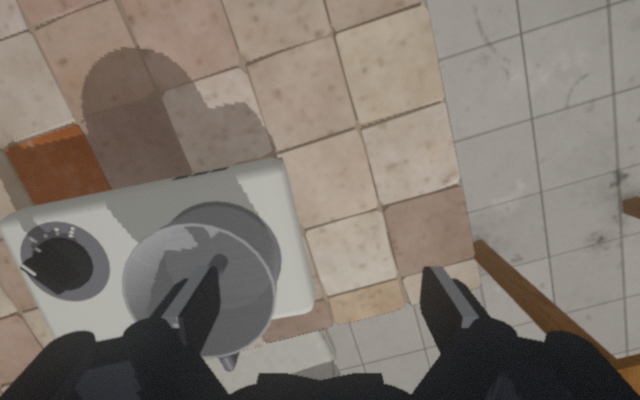

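The wrist view shows the dial at about (62,262), the main bowl (200,285) and the column (218,262). I'll shift so both are in the clear centre of the image.

```bash
python3 -m pendant '[[-2.5,-2.4,-0.5,0,1],[-2.5,-2.4,-0.5,0,1],[-2.5,-2.4,-0.5,0,1],[-2.5,-2.4,-0.5,0,1],[-2.5,-2.4,-0.5,0,1],[-2.5,-2.4,-0.5,0,1],[0,0,0,0,1],[0,0,0,0,1],[0,0,0,0,1]]'
cat > m.py <<'E'
from h import *
T=tool();p,d=snapshot('wrist');cv2.imwrite('pics/w2.png',p[:,:,::-1]);M=campose('wrist',T)
for t,z in (('bowl_seat',65),('dial_grip',96),('processor',0)):
    r=spot_point(t,'wrist')
    if r: print(t,r[0],atz('wrist',[r[0]['location']],z,M).round(1))
v,u=np.nonzero(d>0); P=cloud('wrist',np.c_[u,v],d[v,u],M)
np.savez('w2.npz',P=P,u=u,v=v,M=M,T=T)
def fitc(q):
    A=np.c_[2*q,np.ones(len(q))];s=np.linalg.lstsq(A,(q**2).sum(1),rcond=None)[0];return s[:2],np.sqrt(s[2]+s[:2]@s[:2])
c0=np.array([601,105.]);k0=np.array([555,-66.])
r=np.hypot(*(P[:,:2]-c0).T)
s=(abs(P[:,2]-135)<3)&(r<85)&(r>55); print('rim',s.sum(),fitc(P[s,:2]),np.median(P[s,2]))
s=(r<25)&(P[:,2]>85)&(P[:,2]<125); print('col',s.sum(),P[s].mean(0),P[s].max(0),P[s].min(0))
r=np.hypot(*(P[:,:2]-k0).T)
s=(r<60)&(abs(P[:,2]-96)<4); q=P[s,:2]
if len(q):
    (c,wh,a)=cv2.minAreaRect(q.astype(np.float32)); w,V=np.linalg.eigh(np.cov(q.T)); print('bar',len(q),c,wh,q.mean(0),np.degrees(np.arctan2(*V[::-1,1])),np.median(P[s,2]))
s=(r<200)&(abs(P[:,2]-60)<4); q=P[s,:2]; print('deck',cv2.minAreaRect(q.astype(np.float32)),np.median(P[s,2]))
E
python3 m.py
```

```text
time: 3.65
ee_pos: [637.7, 62.9, 308.0]
ee_rot: [-0.0, 0.148, 0.989, 0.0]
wrist_force: [-0.7, 0.8, -1.1]
gripper_width: 1.001
gripper_force: 0.0
bowl_seat {'location': [344.7, 121.8], 'conf': 0.68} [[597.  103.9  65. ]]
dial_grip {'location': [169.9, 129.6], 'conf': 0.68} [[550.9 -65.1  96. ]]
processor {'location': [285.2, 129.6], 'conf': 0.95} [[589.7  32.6   0. ]]
rim 2359 (array([598.28582162, 106.69428981]), np.float64(68.89349781809116)) 135.91298118053078
col 299 [596.85044106 106.14611401 108.80716246] [606.73263453 115.54272371 114.10063683] [588.985882    97.81454444  85.82537207]
bar 719 (549.6688842773438, -64.01498413085938) (48.32162094116211, 14.888498306274414) [549.79427472 -62.63424493] -152.5594806385391 97.24221145357092
deck ((586.32958984375, -2.0117950439453125), (255.12127685546875, 183.52496337890625), 84.01517486572266) 61.51047780212818
```

View pics/w2.png

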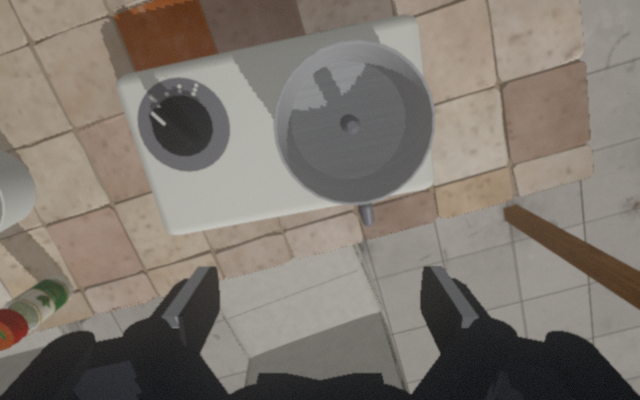

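Clear view: column at px (349,123), dial pointer (157,116), with the bar centre near (182,125). Depth gives column ≈ (597.4, 106.4), bar ≈ (549.7,-63.5) with axis at 27.4°, and housing yaw ≈ -6.5°. Next is the small bowl.

```bash
python3 -m pendant '[[-0.8,-4.5,0,0,1],[-0.8,-4.5,0,0,1],[-0.8,-4.5,0,0,1],[-0.8,-4.5,0,0,1],[-0.8,-4.5,0,0,1],[-0.8,-4.5,0,0,1],[-0.8,-4.5,0,0,1],[-0.8,-4.5,0,0,1],[-0.8,-4.5,0,0,1],[0,0,0,0,1],[0,0,0,0,1],[0,0,0,0,1]]'
cat > b.py <<'E'
from h import *
T=tool();p,d=snapshot('wrist');cv2.imwrite('pics/w3.png',p[:,:,::-1]);M=campose('wrist',T)
r=spot_point('mini_bowl','wrist'); print(r[:2]); print(atz('wrist',[r[0]['location']],0,M) if r else '')
v,u=np.nonzero(d>0); P=cloud('wrist',np.c_[u,v],d[v,u],M)
r=np.hypot(*(P[:,:2]-np.array([545,-351.])).T)
def fitc(q):
    A=np.c_[2*q,np.ones(len(q))];s=np.linalg.lstsq(A,(q**2).sum(1),rcond=None)[0];return s[:2],np.sqrt(s[2]+s[:2]@s[:2])
s=(r<40)&(abs(P[:,2]-97)<4); q=P[s,:2]; print('hub',len(q),cv2.minEnclosingCircle(q.astype(np.float32)),q.mean(0),np.median(P[s,2]))
s=(r<75)&(abs(P[:,2]-61)<4)&(r>45); q=P[s,:2]; print('rim',len(q),fitc(q),np.median(P[s,2]))
dlt=np.r_[q.mean(0),0]
s=read_state(); hub=P[(r<40)&(abs(P[:,2]-97)<4),:2].mean(0)
print(s['ee_pos'],s['joint_pos'].round(2),'tool shift mm to hub',T[:3,:3].T@(np.r_[hub,0]-np.r_[T[:2,3],0]))
E
python3 b.py
```

```text
time: 5.05
ee_pos: [588.5, -346.0, 308.2]
ee_rot: [0.0, 0.148, 0.989, 0.0]
wrist_force: [0.1, 0.2, 0.1]
gripper_width: 1.002
gripper_force: 0.0
[{'location': [302.7, 123.4], 'conf': 0.95}]
[[ 539.97475977 -352.66873655    0.        ]]
hub 882 ((545.7537231445312, -353.4845275878906), 16.86405372619629) [ 545.29744846 -353.23549292] 96.31381729805543
rim 1147 (array([ 545.5459481 , -353.44171714]), np.float64(55.75393298749279)) 61.126870668307504
[ 588.68176109 -345.53662783  308.36960208] [ 0.02  0.43  0.65  1.29 -0.26  1.51  1.92] tool shift mm to hub [ 3.91734596e+01 -1.96008933e+01 -1.32953784e-02]
```

```bash
python3 -m pendant '[[2,-1,0,0,1],[1.9,-1,0,0,1],[0,0,4,0,1],[0,0,4,0,1],[0,0,4,0,1],[0,0,4,0,1],[0,0,3,0,1],[0,0,2,0,1],[0,0,1.5,0,1],[0,0,1.1,0,1],[0,0,0,0,1],[0,0,0,0,1],[0,0,0,0,1]]' 30
```

```text
time: 6.45
ee_pos: [545.3, -355.5, 73.6]
ee_rot: [0.001, 0.149, 0.989, -0.0]
wrist_force: [0.4, -1.2, 0.4]
gripper_width: 0.998
gripper_force: 0.0
```

```bash
python3 -m pendant '[[0,0.2,0.1,0,1],[0,0,0,0,0.7],[0,0,0,0,0.5],[0,0,0,0,0.3],[0,0,0,0,0.2],[0,0,0,0,0.2],[0,0,0,0,0.2],[0,0,0,0,0.2]]' 40
```

```text
time: 7.25
ee_pos: [545.2, -353.3, 71.5]
ee_rot: [0.0, 0.149, 0.989, -0.0]
wrist_force: [-0.9, -0.0, 3.4]
gripper_width: 0.388
gripper_force: 39.7
```

```bash
python3 -m pendant '[[0,0,-0.5,0,0.2],[0,0,-1,0,0.2],[0,0,-2,0,0.2],[0,0,-3,0,0.2],[0,0,-4,0,0.2],[0,0,-4,0,0.2],[0,0,-4,0,0.2],[0,0,-3,0,0.2],[0,0,-1,0,0.2],[0,0,0,0,0.2]]'; python3 -c "
from h import *
s=read_state();print(s['joint_pos'].round(2),s['wrist_force'],s['ft_torque'])"
```

```text
time: 8.25
ee_pos: [545.5, -353.6, 297.8]
ee_rot: [0.001, 0.149, 0.989, -0.0]
wrist_force: [-0.4, 0.3, -1.9]
gripper_width: 0.387
gripper_force: 40.1
[ 0.01  0.35  0.67  1.4  -0.22  1.46  1.95] [-0.43725807  0.31415565 -1.93305119] [-0.02122753 -0.00078091 -0.04016254]
```

```bash
python3 -m pendant '[[0.2,1,0,0,0.2],[0.4,2,0,0,0.2],[0.6,3,0,0,0.2],[0.8,4.2,0,0,0.2],[0.8,4.2,0,0,0.2],[0.8,4.2,0,0,0.2],[0.8,4.2,0,0,0.2],[0.8,4.2,0,0,0.2],[0.8,4.2,0,0,0.2],[0.8,4.2,0,0,0.2],[0.8,4.2,0,0,0.2],[0.5,3,0,0,0.2],[0.4,2,0,0,0.2],[0.1,0.9,0,0,0.2],[0,0,0,0,0.2],[0,0,0,0,0.2],[0,0,0,0,0.2]]'
python3 - <<'E'
from h import *
T=tool();p,d=snapshot('wrist');cv2.imwrite('pics/w4.png',p[:,:,::-1])
print(read_state()['ee_pos'],T[:3,:3].T@(np.array([597.2,106.4,0])-T[:3,3]))
E
```

```text
time: 9.95
ee_pos: [596.9, 105.1, 296.2]
ee_rot: [-0.0, 0.15, 0.989, -0.0]
wrist_force: [-0.3, 0.7, -1.7]
gripper_width: 0.391
gripper_force: 40.1
[596.9750492  105.19525426 296.3685753 ] [6.90001635e-02 1.55804772e+00 2.96163008e+02]
```

View pics/w4.png

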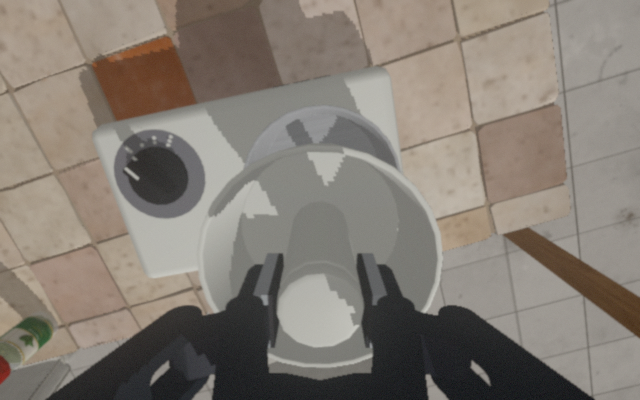

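The bowl hangs level in the jaws, hub at about (318,310), over the main bowl. I'll lower it to just above the column top and check.

```bash
python3 -m pendant '[[0,0.1,1,0,0.2],[0,0,2,0,0.2],[0,0,2.5,0,0.2],[0,0,2.5,0,0.2],[0,0,1.5,0,0.2],[0,0,0.8,0,0.2],[0,0,0,0,0.2],[0,0,0,0,0.2]]'
python3 -c "
from h import *
T=tool();s=read_state();print(s['ee_pos'],s['wrist_force'],T[:3,:3].T@(np.array([597.2,106.4,0])-T[:3,3]))"
```

```text
time: 10.8
ee_pos: [597.8, 107.9, 194.2]
ee_rot: [0.001, 0.149, 0.989, 0.0]
wrist_force: [0.4, 0.5, -1.2]
gripper_width: 0.388
gripper_force: 40.1
[597.76767111 107.88276711 194.22978186] [ 0.42128093  0.49877848 -1.16187887] [  0.30579061  -1.70152808 194.22857746]
```

```bash
python3 -m pendant '[[0,-0.1,0.5,0,0.2],[0,0,0.5,0,0.2],[0,0,0.5,0,0.2],[0,0,0.5,0,0.2],[0,0,0.5,0,0.2],[0,0,0,0,0.2],[0,0,0,0,0.2]]'
python3 -c "
from h import *
T=tool();s=read_state();print(s['ee_pos'],s['wrist_force'],s['ft_torque'],T[:3,:3].T@(np.array([597.2,106.4,0])-T[:3,3]))"
```

```text
time: 11.5
ee_pos: [596.9, 107.0, 168.2]
ee_rot: [-0.0, 0.149, 0.989, -0.0]
wrist_force: [-1.0, -0.3, -1.8]
gripper_width: 0.387
gripper_force: 40.1
[596.89387194 106.95942617 168.20481817] [-0.96557499 -0.29197104 -1.78947848] [-0.06996862 -0.00791726  0.01957271] [ -0.4901345   -0.40351207 168.20482893]
```

```bash
python3 -m pendant '[[0,0,0.5,0,0.2],[0,0,0.5,0,0.2],[0,0,0.5,0,0.2],[0,0,0.5,0,0.2],[0,0,0.4,0,0.2],[0,0,0.3,0,0.2],[0,0,0.1,0,0.2],[0,0,0,0,0.2]]'
python3 -m pendant '[[0,0,0.1,0,0.2],[0,0,0.1,0,0.2],[0,0,0.1,0,0.2],[0,0,0,0,0.2]]'
```

```text
time: 12.3
ee_pos: [596.9, 106.9, 140.3]
ee_rot: [-0.0, 0.149, 0.989, -0.0]
wrist_force: [0.1, -0.1, -0.8]
gripper_width: 0.385
gripper_force: 40.1
time: 12.7
ee_pos: [596.9, 107.0, 137.2]
ee_rot: [-0.0, 0.149, 0.989, -0.0]
wrist_force: [-0.4, -0.1, -1.1]
gripper_width: 0.381
gripper_force: 40.1
```

```bash
python3 -m pendant '[[0,0,0.1,0,0.2],[0,0,0.1,0,0.2],[0,0,0,0,0.2]]'; python3 -m pendant '[[0,0,0.1,0,0.2],[0,0,0,0,0.2]]'
```

```text
time: 13.0
ee_pos: [597.1, 106.9, 136.5]
ee_rot: [0.0, 0.149, 0.989, 0.0]
wrist_force: [-4.5, -0.7, 8.4]
gripper_width: 0.385
gripper_force: 41.0
time: 13.2
ee_pos: [597.1, 106.9, 136.4]
ee_rot: [0.0, 0.149, 0.989, 0.001]
wrist_force: [-8.3, -1.9, 17.9]
gripper_width: 0.387
gripper_force: 41.8
```

Seated on the floor at TCP z ≈ 136.5. Unload slightly, release and rise.

```bash
python3 -m pendant '[[0,0,-0.2,0,0.2],[0,0,0,0,0.2],[0,0,0,0,0.5],[0,0,0,0,0.7],[0,0,0,0,0.7],[0,0,0,0,0.7],[0,0,-0.5,0,0.7],[0,0,-1,0,0.7],[0,0,-2,0,0.7],[0,0,-3,0,0.7],[0,0,-4,0,0.7],[0,0,-4,0,0.7],[-2,-1,-2,0,1],[-2,-1,0,0,1],[0,0,0,0,1],[0,0,0,0,1],[0,0,0,0,1]]'
python3 - <<'E'
from h import *
print(read_state()['joint_pos'].round(2))
T=tool();p,d=snapshot('wrist');cv2.imwrite('pics/w5.png',p[:,:,::-1]);M=campose('wrist',T)
v,u=np.nonzero(d>0); P=cloud('wrist',np.c_[u,v],d[v,u],M)
r=np.hypot(*(P[:,:2]-np.array([597,106.])).T)
s=(r<30)&(abs(P[:,2]-161)<6);print('hub',s.sum(),P[s,:2].mean(0),np.median(P[s,2]))
for z in(125,135):
    s=(abs(P[:,2]-z-1.2)<3)&(r<80)&(r>45);q=P[s,:2];A=np.c_[2*q,np.ones(len(q))];x=np.linalg.lstsq(A,(q**2).sum(1),rcond=None)[0];print(z,s.sum(),x[:2])
E
```

```text
time: 14.9
ee_pos: [628.7, 76.9, 301.3]
ee_rot: [-0.0, 0.148, 0.989, 0.0]
wrist_force: [-0.0, 0.2, 0.3]
gripper_width: 1.003
gripper_force: 0.0
[-0.54  0.29  0.45  1.43 -0.12  1.45  1.18]
hub 1379 [597.03878391 107.00222015] 161.32316565806423
125 2585 [598.71435044 107.15093671]
135 2192 [597.84110214 106.81186435]
```

View pics/w5.png

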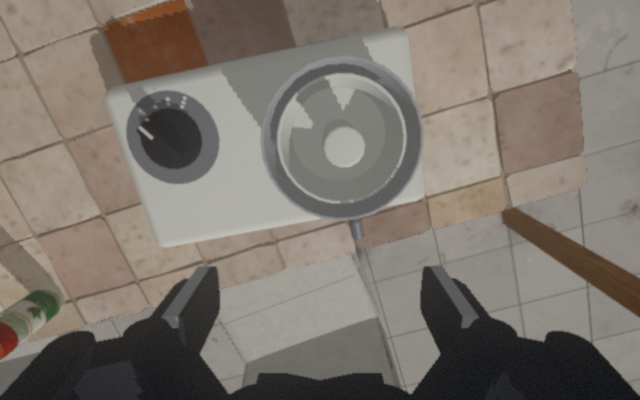

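The bowl is nested and concentric in the main bowl, hub at (344,146), with the hub top at the expected height of 160 mm. Now to the dial.

```bash
python3 -m pendant '[[0.85,-3.95,0,0,1],[0.85,-3.95,0,0,1],[0.85,-3.95,0,0,1],[0.85,-3.95,0,0,1],[0,0,0,-7.4,1],[0,0,0,-7.4,1],[0,0,0,-7.4,1],[0,0,0,-7.4,1],[0,0,0,-7.4,1],[0,0,0,-7.4,1],[0,0,0,0,1],[0,0,0,0,1],[0,0,0,0,1]]'
python3 - <<'E'
from h import *
print(read_state()['joint_pos'].round(2))
T=tool();p,d=snapshot('wrist');cv2.imwrite('pics/w6.png',p[:,:,::-1]);M=campose('wrist',T)
print('y axis deg',np.degrees(np.arctan2(T[1,1],T[0,1])))
v,u=np.nonzero(d>0); P=cloud('wrist',np.c_[u,v],d[v,u],M)
r=np.hypot(*(P[:,:2]-np.array([549.5,-64.])).T)
s=(r<45)&(abs(P[:,2]-97)<4);q=P[s,:2]
if len(q):
    w,V=np.linalg.eigh(np.cov(q.T));print(len(q),cv2.minAreaRect(q.astype(np.float32)),q.mean(0),np.degrees(np.arctan2(V[1,1],V[0,1])))
print(T[:3,3],T[:3,:3].T@(np.array([549.4,-63.8,81])-T[:3,3]))
E
```

```text
time: 16.25
ee_pos: [550.2, -64.6, 301.3]
ee_rot: [-0.0, -0.235, 0.972, 0.0]
wrist_force: [-0.0, -0.2, -1.1]
gripper_width: 0.999
gripper_force: 0.0
[-0.39  0.11  0.47  1.63 -0.05  1.42  2.13]
y axis deg 117.13272747182869
635 ((550.0738525390625, -64.59991455078125), (48.8734130859375, 13.318034172058105), 27.38627815246582) [549.1784147  -64.87834493] -151.98520193837825
[550.18368327 -64.62795842 301.32313491] [  0.31289062   1.08066156 220.32321194]
```

View pics/w6.png

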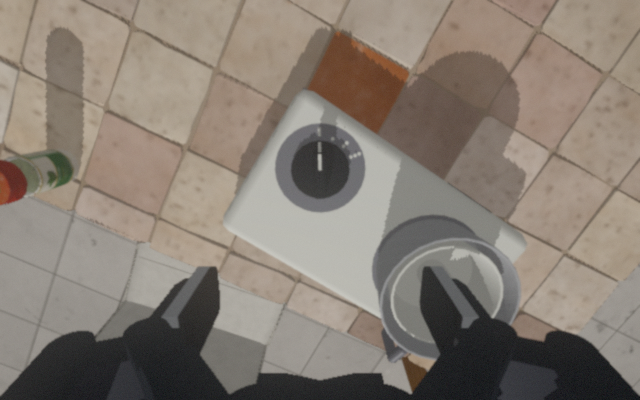

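The dial pointer is upright in the image at (320,162), aligned with the tool's x axis. Position and yaw match, so I descend and grip.

```bash
python3 -m pendant '[[0,0,4,0,1],[0,0,4,0,1],[0,0,4,0,0.8],[0,0,4,0,0.7],[0,0,3,0,0.6],[0,0,1.5,0,0.6],[0,0,1,0,0.6],[0,0,0.5,0,0.6],[0,0,0,0,0.6],[0,0,0,0,0.6]]' 60
python3 -c "
from h import *
T=tool();print(T[:3,3],T[:3,:3].T@(np.array([549.7,-64.4,81.5])-T[:3,3]))"
```

```text
time: 17.3
ee_pos: [551.1, -65.0, 82.5]
ee_rot: [0.001, -0.236, 0.972, -0.0]
wrist_force: [-0.8, -1.0, 0.6]
gripper_width: 0.599
gripper_force: 0.0
[551.10793835 -64.97927248  82.51407152] [0.98777844 1.16069653 1.01156581]
```

```bash
python3 -m pendant '[[0.1,0.1,0.1,0,0.6],[0,0,0,0,0.4],[0,0,0,0,0.2],[0,0,0,0,0.1],[0,0,0,0,0.05],[0,0,0,0,0.05],[0,0,0,0,0.05],[0,0,0,0,0.05]]' 60
python3 -c "
from h import *
s=read_state();print(tool()[:3,3],s['ft_torque'])"
```

```text
time: 18.1
ee_pos: [549.3, -65.0, 80.8]
ee_rot: [0.0, -0.236, 0.972, -0.0]
wrist_force: [-0.8, -2.7, 5.5]
gripper_width: 0.149
gripper_force: 61.0
[549.31530967 -64.96661251  80.83255345] [-0.44467352  0.1486112   0.05965941]
```

```bash
python3 -m pendant '[[0,0,-0.1,0,0.05],[0,0,0,5,0.05],[0,0,0,5,0.05],[0,0,0,5,0.05],[0,0,0,5,0.05],[0,0,0,5,0.05],[0,0,0,5,0.05],[0,0,0,5,0.05],[0,0,0,0,0.05],[0,0,0,0,0.05]]' 80
python3 -c "
from h import *
s=read_state();T=tool();print(np.degrees(np.arctan2(T[1,1],T[0,1])),s['wrist_force'],s['ft_torque'],s['joint_pos'].round(2))"
```

```text
time: 19.1
ee_pos: [549.2, -64.4, 81.0]
ee_rot: [0.0, 0.066, 0.998, -0.0]
wrist_force: [6.4, -1.7, -6.5]
gripper_width: 0.144
gripper_force: 79.8
82.4435596077496 [ 6.40830552 -1.67712503 -6.45996853] [-0.31827383 -1.15396965  0.17074615] [-0.44  0.31  0.55  1.9  -0.19  0.98  1.64]
```

```bash
python3 -m pendant '[[0,0,0,5,0.05],[0,0,0,5,0.05],[0,0,0,5,0.05],[0,0,0,5,0.05],[0,0,0,5,0.05],[0,0,0,5,0.05],[0,0,0,4,0.05],[0,0,0,0,0.05],[0,0,0,0,0.05],[0,0,0,0,0.05]]' 80
python3 - <<'E'
from h import *
s=read_state();T=tool();print(np.degrees(np.arctan2(T[1,1],T[0,1])),s['wrist_force'],s['ft_torque'])
p,d=snapshot('wrist')
p2,_=snapshot('top')
cv2.imwrite('pics/w7.png',np.vstack([cv2.resize(p[:,:,::-1],(480,300)),cv2.resize(p2[150:260,180:356,::-1],(480,300))]))
E
```

```text
time: 20.1
ee_pos: [549.4, -64.0, 81.0]
ee_rot: [0.0, 0.354, 0.935, 0.0]
wrist_force: [5.8, -0.3, -8.5]
gripper_width: 0.145
gripper_force: 79.4
48.48836744586486 [ 5.79689938 -0.2914188  -8.46846518] [-0.08393376 -1.44031561  0.13538358]
```

View pics/w7.png

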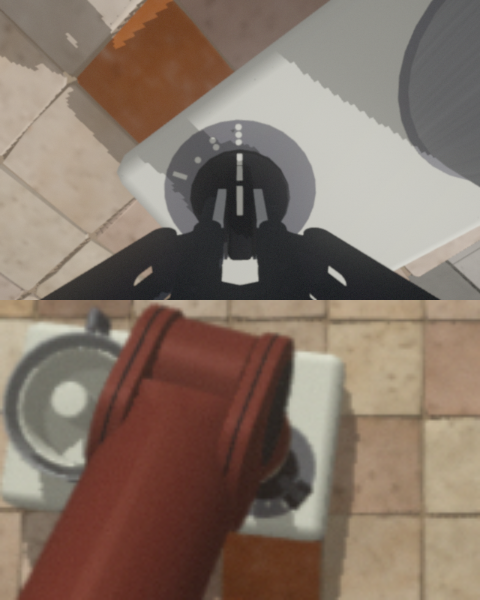

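The pointer at (240,170) lines up with the three-dot mark (238,135), and the bowl is still nested. I'll hold, then hand in.

```bash
python3 -m pendant '[[0,0,0,0,0.05],[0,0,0,0,0.05],[0,0,0,0,0.05],[0,0,0,0,0.05],[0,0,0,0,0.05],[0,0,0,0,0.05],[0,0,0,0,0.05]]' && python3 -c "
from workcell import *
print(hand_in())"
```

```text
time: 20.9
ee_pos: [549.4, -64.0, 81.0]
ee_rot: [0.0, 0.354, 0.935, 0.0]
wrist_force: [6.6, -0.7, -7.4]
gripper_width: 0.143
gripper_force: 79.4
the job is handed in; nothing more can be done
None
```

The small bowl is nested and released in the main bowl, the gripper is holding the dial at the three-dot mark, and I handed the job in at about 21 s; no verdict came back.

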